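# Fit the twin whisk into a bottom-drive bench mixer

## Task

Fit the twin whisk to the bench mixer: lift it by its grip and plug its square tail into the drive socket on top of the column in the bowl. The drive has stopped at some unknown angle, so rest the tail lightly on the socket and turn the whisk until you feel it drop in, then see it fully home, cap flat on the column, and let go. Neither force it nor drop it in, and leave the tub, the steel bowl and the sprinkle jar alone.

Things in the scene. Friction and masses are not known exactly. Their poses are not given: they have to be found in the camera images.
- machine: white bottom-drive bench mixer, fixed: housing 335 x 250 mm, 82 mm high, an open steel bowl on it and a white column (radius 32 mm, 40 at its foot) in the bowl's centre. Origin on the bowl's axis at bench height, z up, +x to the rear deck with the black speed dial (16 mm tall). The housing reaches 127 mm from the axis to -x, 208 to +x, 125 to each side
- rim (a point): centre of the bowl's mouth, level with its rim, 188 mm above the bench. Bowl: rim radius 110 mm outside, inside radius 105 mm at the rim and 97 mm low down, floor 89 mm above the bench, wall 3 mm
- socket (a point): centre of the drive socket's mouth on top of the column, 165 mm above the bench; axes as the housing's, not the drive's. A dark steel bush (40 mm square, top level with this point) has an upright square hole 19.5 mm wide, 29 mm deep, with a 1.5 mm lead-in. It stands at any angle about the vertical (not reported; repeats every 90 degrees), held by its gear: it yields only above 0.25 N m
- whisk: twin whisk unit, 0.2 to 0.35 kg, 113 mm tall, upright on two wire whisks. Origin on its upright axis at their underside. Whisks: 42 mm diameter, axes 68 mm out along +x and -x, on blue arms at z 64 to 72 mm. Round blue cap in the middle: radius 27, z 62 to 74. Below it the steel square tail, 18 mm wide, sides along x and y, z 38 to 62, its lowest 4 mm tapered to a round tip of radius 7
- whisk_grip (a point): where to hold the whisk: in its upright blue grip block on top of the cap, on the axis, 98 mm above the whisk's origin, 24 mm above the cap's top face; the block is 40 mm long in x, 20 mm thick in y (pinch it across y) and reaches 15 mm above this point. Axes as the whisk's
- whisk_seat (a point): centre of the underside of the whisk's cap, 62 mm above the whisk's origin, axes as the whisk's; the tail's tip lies 24 mm below it. Fully home it coincides with the socket point; the whisks then hang in the bowl at any angle, 14 mm above its floor and about 10 mm clear of its wall
- tub: bystander: white open plastic tub, 96 mm across, 85 mm tall; origin at the centre of its underside
- steel_bowl: bystander: open steel mixing bowl, 150 mm across, 60 mm tall; origin at the centre of its underside
- jar: bystander: closed amber sprinkle jar with a white lid, 60 mm across, 75 mm tall; origin at the centre of its underside
Not all that is in view belongs to the job. Leave any brown look-alike of the whisk alone.

How it is judged:
At the end, for the whole second after the job is handed in: the whisk is plugged fully home: the underside of its cap lies within 2 mm of the top of the drive socket and within 3 mm of its axis, upright within 3.4 degrees, released and at rest (z of whisk_seat in the frame of socket between -0.004 and 0.002 m and horizontal distance between whisk_seat and socket below 0.003 m and angle between whisk's own z axis and vertical below 0.06 rad and linear speed of whisk below 0.02 m/s and angular speed of whisk below 0.1 rad/s); the robot touches nothing.
It fails at once if the whisk is forced: more than 100 N of contact force between the whisk and the mixer (contact force between whisk and machine above 100 N).
It fails at once if the whisk is dropped into the mixer: moving faster than 0.5 m/s within 40 mm of the socket (distance between whisk_seat and socket below 0.04 m and linear speed of whisk above 0.5 m/s).
It fails at once if the tub is moved more than 20 mm or tipped (distance of tub from where it was at the start of the episode above 0.02 m or angle between tub's own z axis and vertical above 0.3 rad).
It fails at once if the steel bowl is moved more than 20 mm or tipped (distance of steel_bowl from where it was at the start of the episode above 0.02 m or angle between steel_bowl's own z axis and vertical above 0.3 rad).
It fails at once if the sprinkle jar is moved more than 20 mm or tipped (distance of jar from where it was at the start of the episode above 0.02 m or angle between jar's own z axis and vertical above 0.3 rad).
It also fails if it takes over 72 s, if anything falls off the work surface, if the arm or the gripper's body presses on something with over 40 N, if the wrist force passes 120 N, or if a joint passes its speed limit or range.

## Robot

A 6-joint arm with a two-finger parallel gripper is mounted at the origin on the work surface. World frame = base frame: x ahead of the robot, y to its left, z up, the work surface at z = 0. Lengths are in m, angles in rad, forces in N, time in s.
With the tool pointing down it reaches from about 0.425 to 1.125 m from the base axis. Payload 14.9 kg.
Tool frame: the origin (TCP) lies at the very end of the fingers, on their centre line; the grasp point (between the pads) lies 19 mm behind it (bot.grip_depth is the distance from the TCP to the grasp point, in m); z points along the fingers, y is the line along which they close (so a half turn about z gives the same grasp; the last joint's range is limited). The gripper opens to 91 mm and grips with 3 to 60 N. Pads are 32 mm wide; open, the fingers measure 118 mm over their backs; the gripper's body (76 mm by 178 mm) begins 60 mm behind the grasp point.
Start: joints at [1.121, 0.379, 1.734, -0, 1.028, -0.033], TCP at [0.283, 0.64, 0.214] pointing down, gripper open.
Joint ranges: [-2.77, 2.77], [-0.74, 2.19], [0, 2.66], [-1.06, 4.2], [0.31, 2.87], [-3.08, 3.08]. Speed limits (rad/s): [1.89, 1.89, 2.39, 3.14, 3.14, 3.14].

## Interface

Orientations are given as a unit quaternion [w, x, y, z].
In Python, from plant import bot, optics gives the robot as it stands.
- The arm moves only by the shell command python3 -m crank 'ROWS' [FORCE]. ROWS is JSON, a list that holds one entry, the list of rows, each a list of 7 numbers: the closure in counts, from 0 (fully open) to 255 (shut), then the shift along the tool's x, y, z in cm, then the turn, a rotation vector about the tool's x, y, z in rad. A call has 1 to 8 rows; each row shifts and turns the commanded pose from where the row before left it, along the tool's axes as they then stand; what a row does not reach is not made up. A row lasts 1/10 s, in which the tool goes at most 50 mm and 8.59 degrees, less where a joint would pass 70% of its speed; a pose out of reach is approached as far as the arm can. A call with a gripper value outside its range is refused whole. The fingers move at their own pace and stop on an object; FORCE is the grip in N (left out, the last holds). Time passes only in rows, so rows that do not move let the fingers close. It gives the time, the measured TCP pose, the force, the opening and the grip force at its end, in the units of the state.
- bot.state(): the state, without advancing time (a new reading comes with each control period).
- optics.read_camera(name): name is "side" or "top" or "wrist"; returns the picture (400x640x3 uint8, blue, green, red); there is no depth.
- optics.camera_model(name): a dict with "mtx" (3x3 intrinsics, pixels), "R" (3x3) and "t" (3): a world point X has camera coordinates R X + t. Camera axes: x right, y down, z forward; pixel columns grow to the right and rows downward; lengths in m; the calibration is good to about 2 mm. A picture is of the moment at which its call begins: read the wrist's pose just before it. camera_model takes no time and is no camera call; for the wrist camera it gives the pose at the moment of the call.
- bot.finish_job(): hands the job in; it is judged then, once.
Trained networks look in the newest picture that a camera, given by its name, has taken for a name from the list of things; names that differ only in an ending like _2 or _b are one class to them, and where a whole thing is asked for, a point or a joint stands for the part that bears it (a point fixed in the world has none). Each returns a list of dicts, best first, with "confidence" (0 to 1); they miss things now and then, are a little off and sometimes report something else, mostly with a low value. They report only what shows in the picture. A call takes as long as a camera call. They do not tell look-alikes from the thing itself.
- optics.cut_out(camera, thing): "region" (400x640 bool, what is visible of it) and "centre" ([row, column] in pixels, amid what is visible of it).
The state is a dict: "t": time; "joints": joint angles; "dq": joint speeds; "joint_efforts": joint torques, N m; "position": TCP position; "ee_rot": TCP orientation; "wrist_force": force on the tool from outside, world axes, zero at the start; "ft_torque": the same for the moment, N m; "gripper_width": finger opening in m; "gripper_force": force on a finger pad.
Only numpy, scipy, OpenCV 4.12 (cv2) and the standard library are available. Lean on these libraries where they do the work, as an engineer would, in place of code of your own. Each camera call takes 0.05 s, during which the arm holds its last target. There are 200 camera calls.

## Working session

There is one attempt and no reset: what is moved stays moved. The work goes in short steps, Python scripts to look and compute and a shell command to move; the robot and the scene stay as the last step left them, time stands still between calls to the robot, and variables do not carry over. Pictures are saved under pics/ and viewed, at most 10 in all, crops included, and the job is handed in when it is done.

```bash
mkdir -p pics; ls; cat > h.py <<'E'
import numpy as np, cv2
from plant import bot, optics
def ray(cam,px,z,m=None):
    "px=(col,row) -> world point at height z"
    m=m or optics.camera_model(cam); R=np.array(m["R"]);t=np.array(m["t"])
    d=R.T@np.linalg.inv(np.array(m["mtx"]))@np.array([px[0],px[1],1.]); c=-R.T@t
    return c+d*(z-c[2])/d[2]
def proj(cam,X,m=None):
    m=m or optics.camera_model(cam); p=np.array(m["mtx"])@(np.array(m["R"])@np.array(X)+np.array(m["t"])); return p[:2]/p[2]
E
python3 - <<'E'
from h import *
for c in("top","side"):
    im=optics.read_camera(c); cv2.imwrite(f"pics/{c}0.png",im)
    for n in("whisk","machine","tub","steel_bowl","jar"):
        for r in optics.cut_out(c,n)[:3]:
            ce=r["centre"]; print(c,n,round(r["confidence"],2),np.round(ce), r["region"].sum(), ray(c,(ce[1],ce[0]),0.07).round(3))
    m=optics.camera_model(c); print((-np.array(m["R"]).T@np.array(m["t"])).round(2))
print(bot.state())
E
```

```text
pics
top whisk 0.94 [216. 427.] 551 [ 0.431 -0.327  0.07 ]
top whisk 0.62 [274. 394.] 577 [ 0.26 -0.22  0.07]
top machine 0.78 [151. 326.] 9038 [ 0.631 -0.028  0.07 ]
top tub 0.64 [194. 203.] 909 [0.501 0.342 0.07 ]
top steel_bowl 0.82 [142. 418.] 1742 [ 0.66  -0.312  0.07 ]
top jar 0.59 [134. 210.] 438 [0.687 0.328 0.07 ]
[0.32 0.02 1.16]
side whisk 0.86 [294. 246.] 878 [ 0.254 -0.213  0.07 ]
side whisk 0.84 [323. 326.] 1123 [ 0.425 -0.33   0.07 ]
side machine 0.81 [211. 365.] 10635 [ 0.614 -0.023  0.07 ]
side tub 0.95 [140. 305.] 854 [0.512 0.325 0.07 ]
side tub 0.2 [137. 358.] 394 [0.689 0.3   0.07 ]
side steel_bowl 0.64 [296. 418.] 2725 [ 0.655 -0.315  0.07 ]
side steel_bowl 0.37 [322. 328.] 1009 [ 0.429 -0.328  0.07 ]
side jar 0.86 [139. 360.] 394 [0.693 0.289 0.07 ]
[ 0.3  -0.77  0.97]
{'t': 0.6, 'joints': array([ 1.12072132e+00,  3.78879908e-01,  1.73417389e+00,  1.71230316e-05,
        1.02849864e+00, -3.33088198e-02]), 'dq': array([ 0.00236245,  0.00032493, -0.00132427, -0.00046011,  0.00019206,
        0.00086489]), 'joint_efforts': array([-3.35640680e-04, -7.63365698e+01, -4.34615171e+01,  6.52029226e-02,
        3.88014119e-02, -1.13790168e-05]), 'position': array([0.28338483, 0.64010706, 0.21395876]), 'ee_rot': array([-2.30758535e-06,  2.06882568e-01,  9.78365782e-01,  2.12777076e-05]), 'wrist_force': array([0.36105152, 0.32022906, 0.12329831]), 'ft_torque': array([ 0.02632068, -0.04460825,  0.00083868]), 'gripper_force': 0.0, 'gripper_width': 0.09105149295806403}
```

```bash
python3 - <<'E'
import cv2,numpy as np
a=cv2.imread("pics/top0.png")[90:300,170:470]; b=cv2.imread("pics/side0.png")[250:370,200:400]
a=cv2.resize(a,(560,392)); b=cv2.resize(b,(560,336))[:208*2]
c=np.vstack([a,b]); c=cv2.resize(c,None,fx=.82,fy=.82); cv2.imwrite("pics/both0.png",c); print(c.shape)
E
```

```text
(597, 459, 3)
```

View pics/both0.png

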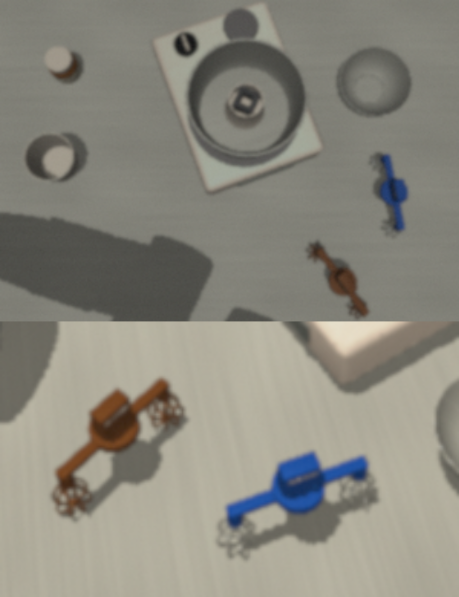

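Candidates: the blue unit at top (col 427, row 216) / side (326, 323), and the brown one at top (394, 274) / side (246, 294). The blue one matches (blue cap/grip); brown is the look-alike. The bush shows as a dark square at about top (329, 156).

```bash
cat >> h.py <<'E'
def blue(im):
    h=cv2.cvtColor(im,cv2.COLOR_BGR2HSV); return cv2.inRange(h,(105,140,40),(128,255,255))>0
def circ(c,r,n=24):
    a=np.linspace(0,2*np.pi,n,endpoint=False); return [np.array([c[0]+r*np.cos(k),c[1]+r*np.sin(k),c[2]]) for k in a]
E
python3 - <<'E'
from h import *
for c in("top","side"):
    im=cv2.imread(f"pics/{c}0.png"); ys,xs=np.nonzero(blue(im)); 
    P=np.array([ray(c,(x,y),0.08)[:2] for x,y in zip(xs,ys)]); m=P.mean(0); w,v=np.linalg.eigh(np.cov((P-m).T)); d=v[:,1]
    s=(P-m)@d; print(c,len(P),m.round(4),np.degrees(np.arctan2(d[1],d[0])).round(1),s.min().round(3),s.max().round(3))
    print("mid of ends",(m+d*(s.min()+s.max())/2).round(4))
    p=ray(c,(329,156),0.165) if c=="top" else None; print(p)
    cam=optics.camera_model("wrist"); 
print("wrist cam pose", -np.array(cam["R"]).T@np.array(cam["t"]), np.array(cam["R"]).round(2).tolist(), cam["mtx"])
im=cv2.imread("pics/top0.png")[100:230,260:400]; im=cv2.resize(im,None,fx=4,fy=4,interpolation=cv2.INTER_CUBIC)
cv2.imwrite("pics/mach.png",im)
E
```

```text
top 286 [ 0.4311 -0.3218] -171.8 -0.07 0.071
mid of ends [ 0.4309 -0.3218]
[ 0.59015151 -0.03110344  0.165     ]Traceback (most recent call last):
  File "<stdin>", line 4, in <module>
  File "h.py", line 5, in ray
    m=m or optics.camera_model(cam); R=np.array(m["R"]);t=np.array(m["t"])
           ~~~~~~~~~~~~~~~~~~~^^^^^
ValueError: time passes only in moves, steps and waits
```

```bash
R='[0,-2.35,-1.96,-0.73,0,0,0]'; python3 -m crank '[[[0,-2.35,-1.96,-0.73,0,0,0],[0,-2.35,-1.96,-0.73,0,0,0],[0,-2.35,-1.96,-0.73,0,0,0],[0,-2.35,-1.96,-0.73,0,0,0],[0,-2.35,-1.96,-0.73,0,0,0],[0,-2.35,-1.96,-0.73,0,0,0],[0,-2.35,-1.96,-0.73,0,0,0],[0,-2.35,-1.96,-0.73,0,0,0]]]'
python3 -m crank '[[[0,-2.35,-1.96,-0.73,0,0,0],[0,-2.35,-1.96,-0.73,0,0,0],[0,-2.35,-1.96,-0.73,0,0,0],[0,-2.35,-1.96,-0.73,0,0,0],[0,-2.35,-1.96,-0.73,0,0,0],[0,-2.35,-1.96,-0.73,0,0,0],[0,-2.35,-1.96,-0.73,0,0,0],[0,-2.35,-1.96,-0.73,0,0,0]]]'
```

```text
t: 1.4
position: [0.3922, 0.4195, 0.2727]
ee_rot: [0.0, 0.207, 0.978, 0.0]
wrist_force: [0.9, 0.6, 0.2]
gripper_width: 0.0914
gripper_force: 0.0
t: 2.2
position: [0.5007, 0.1999, 0.3312]
ee_rot: [0.0, 0.207, 0.978, 0.0]
wrist_force: [0.8, 0.1, 0.7]
gripper_width: 0.0915
gripper_force: 0.0
```

```bash
python3 - <<'E'
from h import *
m=optics.camera_model("top"); im=optics.read_camera("top"); cv2.imwrite("pics/top1.png",im)
cam=optics.camera_model("wrist"); st=bot.state()
print("wrist cam", -np.array(cam["R"]).T@np.array(cam["t"]), np.array(cam["R"]).round(2).tolist(), cam["mtx"]); print(st["position"],st["ee_rot"])
im=cv2.imread("pics/top0.png")[100:230,260:400]; im=cv2.resize(im,None,fx=4,fy=4,interpolation=cv2.INTER_CUBIC)
cv2.imwrite("pics/mach.png",im)
E
```

```text
wrist cam [0.43410955 0.22908685 0.50231673] [[0.41, 0.91, 0.0], [0.88, -0.39, 0.27], [0.25, -0.11, -0.96]] [[353.41144458   0.         320.22656425]
 [  0.         353.41144458 195.04915532]
 [  0.           0.           1.        ]]
[0.50246032 0.19744202 0.33246713] [1.10528143e-03 2.07247059e-01 9.78288012e-01 2.45897245e-05]
```

View pics/mach.png

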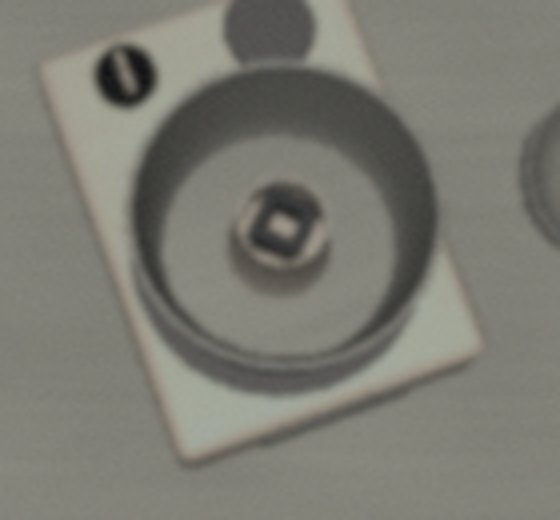

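```bash
python3 -m crank '[[[0,-0.9,-3.1,0,0,0,0],[0,-0.9,-3.1,0,0,0,0],[0,-0.9,-3.1,0,0,0,0],[0,-0.9,-3.1,0,0,0,0],[0,-0.9,-3.1,0,0,0,0],[0,-0.9,-3.1,0,0,0,0],[0,-0.5,-1.5,0,0,0,0],[0,0,0,0,0,0,0]]]'
python3 - <<'E'
from h import *
import pickle
m=optics.camera_model("wrist"); im=optics.read_camera("wrist"); cv2.imwrite("pics/w1.png",im); pickle.dump(m,open("w1.pkl","wb")); print(bot.state()["position"])
p=proj("wrist",[0.59,-0.031,0.165],m); print(p)
x,y=map(int,p); c=cv2.resize(im[max(0,y-60):y+60,x-80:x+80],None,fx=5,fy=5,interpolation=cv2.INTER_CUBIC); cv2.imwrite("pics/w1c.png",c); print(c.shape)
E
```

```text
t: 3.05
position: [0.4726, -0.008, 0.3309]
ee_rot: [0.0, 0.208, 0.978, -0.0]
wrist_force: [0.3, 0.8, 0.6]
gripper_width: 0.0917
gripper_force: 0.0
[ 0.4728182  -0.00699997  0.33088767]
[344.25460062 284.75244412]
(600, 800, 3)
```

View pics/w1c.png

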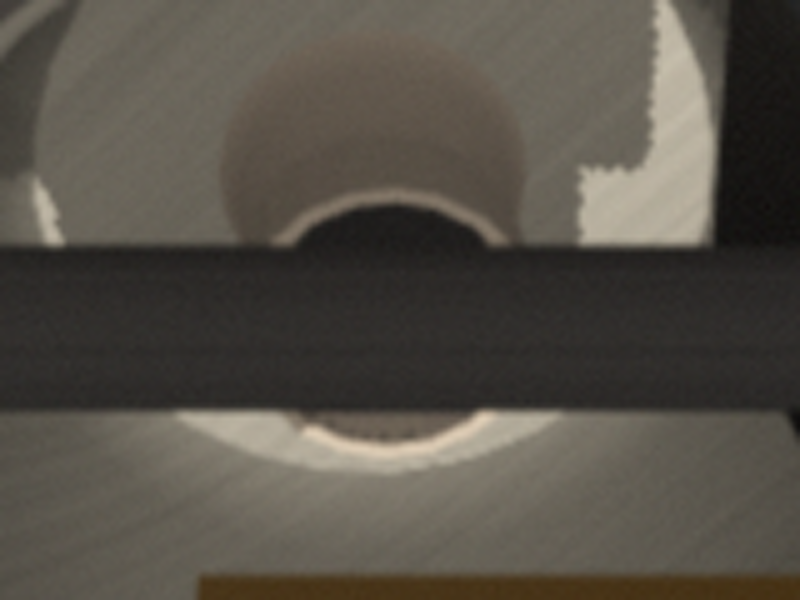

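The gripper's crossbar (rows ~273–306) hides the bush; the column shows round it, near (344, 288). Stepping forward a little to clear it.

```bash
python3 -m crank '[[[0,-2.5,0.3,0,0,0,0],[0,-2.5,0.3,0,0,0,0],[0,-2,0.3,0,0,0,0],[0,0,0,0,0,0,0],[0,0,0,0,0,0,0]]]'
python3 - <<'E'
from h import *
import pickle
m=optics.camera_model("wrist"); im=optics.read_camera("wrist"); cv2.imwrite("pics/w2.png",im); pickle.dump(m,open("w2.pkl","wb")); print(bot.state()["position"])
p=proj("wrist",[0.59,-0.031,0.165],m); print(p)
x,y=map(int,p); x0,y0=x-64,y-48;print(x0,y0); c=cv2.resize(im[y0:y+48,x0:x+64],None,fx=6,fy=6,interpolation=cv2.INTER_CUBIC); cv2.imwrite("pics/w2c.png",c); print(c.shape)
E
```

```text
t: 3.6
position: [0.5404, -0.0258, 0.3304]
ee_rot: [-0.0, 0.207, 0.978, -0.0]
wrist_force: [-0.5, 0.0, 0.4]
gripper_width: 0.0915
gripper_force: 0.0
[ 0.54002088 -0.02583029  0.33045659]
[334.20107146 223.78179129]
270 175
(576, 768, 3)
```

View pics/w2c.png

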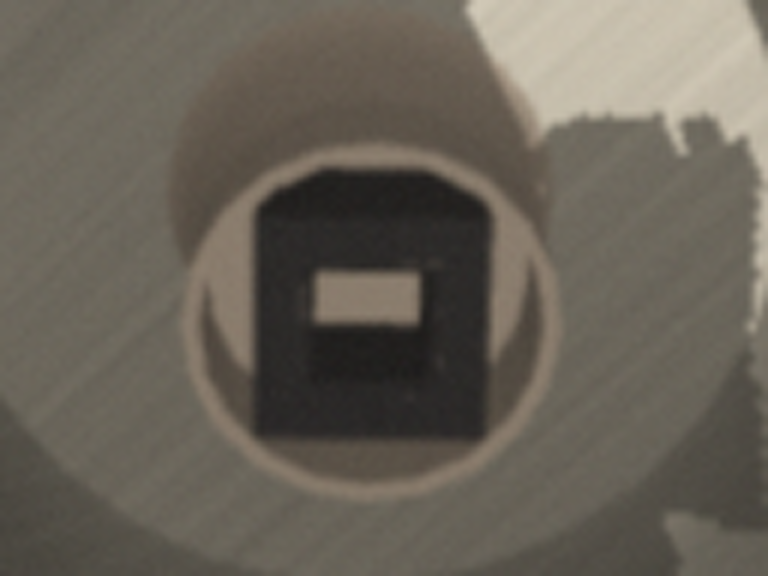

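The bush is clear: top-face corners in the crop at about (256,214), (491,214), (487,438), (258,438); it stands almost square to the tool's present angle.

```bash
python3 - <<'E'
from h import *
import pickle
m=pickle.load(open("w2.pkl","rb"))
P=[ray("wrist",((x+.5)/6-.5+270,(y+.5)/6-.5+175),0.165,m)[:2] for x,y in((256,214),(491,214),(487,438),(258,438))]
P=np.array(P);print(P.round(4),P.mean(0).round(4))
for i in range(4):
    d=P[(i+1)%4]-P[i]; print(np.linalg.norm(d).round(4), (np.degrees(np.arctan2(d[1],d[0]))%90).round(1))
C=np.array([ray("wrist",((x+.5)/6-.5+270,(y+.5)/6-.5+175),0.165,m)[:2] for x,y in((183,320),(561,320),(372,145),(372,500))])
print("col", C.round(4), C[:2].mean(0), C[2:].mean(0))
m=optics.camera_model("top"); print("top",ray("top",(330.4,155.9),0.165,m).round(4))
E
```

```text
[[ 0.568  -0.0454]
 [ 0.5838 -0.0097]
 [ 0.6207 -0.0257]
 [ 0.6048 -0.0615]] [ 0.5943 -0.0356]
0.039 66.1
0.0402 66.5
0.0392 66.1
0.0402 66.3
col [[ 0.5801 -0.0643]
 [ 0.6059 -0.0061]
 [ 0.5649 -0.023 ]
 [ 0.6233 -0.0483]] [ 0.59300186 -0.03516937] [ 0.59410488 -0.03564543]
top [ 0.5904 -0.035   0.165 ]
```

```bash
python3 -m crank '[[[0,0.28,-4.26,0,0,0,0],[0,0.28,-4.26,0,0,0,0],[0,0.28,-4.26,0,0,0,0],[0,0.28,-4.26,0,0,0,0],[0,0.28,-4.26,0,0,0,0],[0,0.28,-4.26,0,0,0,0],[0,0.28,-4.26,0,0,0,0],[0,0.28,-4.26,0,0,0,0]]]'
python3 -m crank '[[[0,0,0,0,0,0,-0.14],[0,0,0,0,0,0,-0.14],[0,0,0,0,0,0,-0.14],[0,0,0,0,0,0,-0.14],[0,0,0,0,0,0,0],[0,0,0,0,0,0,0]]]'
python3 - <<'E'
from h import *
import pickle
m=optics.camera_model("wrist"); im=optics.read_camera("wrist"); cv2.imwrite("pics/w3.png",im); pickle.dump(m,open("w3.pkl","wb")); s=bot.state();print(s["position"],s["ee_rot"],s["joints"])
print(proj("wrist",[0.431,-0.322,0.113],m))
M=blue(im); ys,xs=np.nonzero(M); print(len(xs),xs.min(),xs.max(),ys.min(),ys.max())
E
```

```text
t: 4.45
position: [0.3807, -0.3298, 0.3311]
ee_rot: [0.0, 0.207, 0.978, -0.0]
wrist_force: [0.8, -0.2, 0.3]
gripper_width: 0.0916
gripper_force: 0.0
t: 5.05
position: [0.3819, -0.3287, 0.3309]
ee_rot: [0.0, -0.07, 0.998, -0.0]
wrist_force: [0.9, -0.7, 0.8]
gripper_width: 0.0912
gripper_force: 0.0
[ 0.38198013 -0.32879421  0.33084219] [ 7.64271462e-05 -6.97292719e-02  9.97565946e-01 -7.31101191e-05] [-7.56963159e-01 -7.16145530e-02  2.03240529e+00  1.45207871e-05
  1.18059081e+00 -2.46733681e+00]
[319.17037852 208.98824424]
2017 295 335 139 252
```

View pics/w3.png

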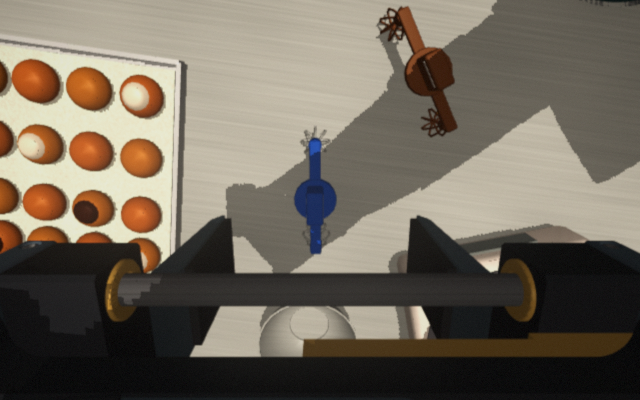

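Blue whisk: arm ends at (316,139) and (316,252), cap about (315,199), nearly aligned with the tool; brown one at (428,75). An unrelated egg tray stands left.

```bash
python3 - <<'E'
from h import *
import pickle
m=pickle.load(open("w3.pkl","rb")); im=cv2.imread("pics/w3.png"); M=blue(im).astype(np.uint8)
ys,xs=np.nonzero(M)
top=[(xs[ys==y].min()+xs[ys==y].max())/2 for y in range(141,165)]; bot_=[(xs[ys==y].min()+xs[ys==y].max())/2 for y in range(230,250)]
print(np.median(top[:12]),np.median(top[12:]),np.median(bot_[:10]),np.median(bot_[10:]))
for y in range(137,256,6):
    r=xs[ys==y]; print(y,(r.min(),r.max()) if len(r) else None,end=" ")
a=ray("wrist",(np.median(top[:12]),139-.5),.072,m); b=ray("wrist",(np.median(bot_[10:]),252.5),.072,m)
print("\nends",a.round(4),b.round(4),((a+b)/2).round(4),np.linalg.norm(a-b).round(4),np.degrees(np.arctan2(*(b-a)[1::-1])).round(1))
w=[(len(xs[ys==y]),y) for y in range(170,225)]; mw=max(w)[0]; yy=np.mean([y for k,y in w if k>=mw-1]); r=xs[ys==int(yy)]
print("cap",ray("wrist",((r.min()+r.max())/2,yy),.074,m).round(4), ray("wrist",(r.min()-.5,yy),.074,m).round(4),ray("wrist",(r.max()+.5,yy),.074,m).round(4))
# fit by projecting model silhouettes: optimise x,y,th for IoU
from scipy.optimize import minimize
def sil(p):
    x,y,th=p; c,s=np.cos(th),np.sin(th); T=lambda q:proj("wrist",[x+c*q[0]-s*q[1],y+s*q[0]+c*q[1],q[2]],m)
    A=np.zeros(M.shape,np.uint8)
    def hull(pts): cv2.fillConvexPoly(A,(cv2.convexHull(np.array([T(q) for q in pts],np.float32))*16).astype(np.int32),1,shift=4)
    hull([q for z in(.062,.074) for q in circ((0,0,z),.027)])
    hull([(i*.02,j*.01,z) for i in(-1,1) for j in(-1,1) for z in(.074,.113)])
    hull([(i*.073,j*.006,z) for i in(-1,1) for j in(-1,1) for z in(.064,.072)])
    return A
f=lambda p:1-(sil(p)&M).sum()/(sil(p)|M).sum()
r=minimize(f,[.431,-.322,np.radians(8)],method="Nelder-Mead",options=dict(initial_simplex=[[.431,-.322,.14],[.436,-.322,.14],[.431,-.317,.14],[.431,-.322,.2]]))
print(r.x.round(4),np.degrees(r.x[2]).round(2),r.fun)
E
```

```text
314.5 314.5 315.0 315.5
137 None 143 (np.int64(309), np.int64(320)) 149 (np.int64(310), np.int64(319)) 155 (np.int64(310), np.int64(319)) 161 (np.int64(310), np.int64(319)) 167 (np.int64(310), np.int64(319)) 173 (np.int64(310), np.int64(319)) 179 (np.int64(310), np.int64(319)) 185 (np.int64(301), np.int64(329)) 191 (np.int64(297), np.int64(333)) 197 (np.int64(295), np.int64(335)) 203 (np.int64(295), np.int64(334)) 209 (np.int64(298), np.int64(332)) 215 (np.int64(303), np.int64(327)) 221 (np.int64(307), np.int64(321)) 227 (np.int64(311), np.int64(319)) 233 (np.int64(311), np.int64(319)) 239 (np.int64(311), np.int64(319)) 245 (np.int64(311), np.int64(320)) 251 (np.int64(311), np.int64(319)) 
ends [ 0.3565 -0.3381  0.072 ] [ 0.5042 -0.3168  0.072 ] [ 0.4304 -0.3275  0.072 ] 0.1493 8.2
cap [ 0.4304 -0.3275  0.074 ] [ 0.4339 -0.353   0.074 ] [ 0.4268 -0.302   0.074 ]
[ 0.4307 -0.3276  0.1443] 8.27 0.12178088171104318
```

```bash
python3 -m crank '[[[0,-2.4,-0.27,0,0,0,0],[0,-2.4,-0.27,0,0,0,0],[0,0,0,4,0,0,0],[0,0,0,4,0,0,0],[0,0,0,4,0,0,0],[0,0,0,4,0,0,0],[0,0,0,4,0,0,0],[0,0,0,2,0,0,0]]]'
python3 -m crank '[[[0,0,0,1.5,0,0,0],[0,0,0,1.3,0,0,0],[0,0,0,0,0,0,0],[150,0,0,0,0,0,0],[255,0,0,0,0,0,0],[255,0,0,0,0,0,0],[255,0,0,0,0,0,0],[255,0,0,0,0,0,0]]]' 40
python3 -m crank '[[[255,0,0,0,0,0,0],[255,0,0,0,0,0,0]]]'
```

```text
t: 5.9
position: [0.429, -0.3265, 0.1077]
ee_rot: [-0.001, -0.07, 0.998, 0.001]
wrist_force: [0.7, -0.8, 1.2]
gripper_width: 0.0915
gripper_force: 0.0
t: 6.7
position: [0.4304, -0.3279, 0.0831]
ee_rot: [0.0, -0.072, 0.997, -0.0]
wrist_force: [-0.3, 0.0, 0.5]
gripper_width: 0.0542
gripper_force: 0.0
t: 6.9
position: [0.4303, -0.3278, 0.0828]
ee_rot: [0.0, -0.072, 0.997, -0.0]
wrist_force: [-0.2, -0.3, -0.5]
gripper_width: 0.0382
gripper_force: 0.0
```

```bash
python3 -m crank '[[[255,0,0,0,0,0,0],[255,0,0,0,0,0,0],[255,0,0,0,0,0,0],[255,0,0,0,0,0,0],[255,0,0,0,0,0,0]]]'
python3 -m crank '[[[255,0,0,-0.5,0,0,0],[255,0,0,-1.5,0,0,0],[255,0,0,-3,0,0,0],[255,0,0,-3,0,0,0],[255,0,0,-3,0,0,0],[255,0,0,-3,0,0,0],[255,0,0,-3,0,0,0],[255,0,0,-3,0,0,0]]]'
python3 -c "
from h import *
s=bot.state();print(s['position'],s['ee_rot'],s['wrist_force'],s['ft_torque'],s['joints'])"
```

```text
t: 7.4
position: [0.4302, -0.3277, 0.0826]
ee_rot: [-0.0, -0.072, 0.997, 0.0]
wrist_force: [-0.0, -0.4, -3.3]
gripper_width: 0.0196
gripper_force: 40.0
t: 8.2
position: [0.43, -0.3275, 0.2853]
ee_rot: [0.0, -0.072, 0.997, -0.0]
wrist_force: [0.8, -1.2, -2.2]
gripper_width: 0.0198
gripper_force: 40.0
[ 0.4300224  -0.32747012  0.28525061] [ 3.02652791e-04 -7.15690911e-02  9.97435556e-01 -2.92784589e-04] [ 0.84214468 -1.15300303 -2.24524877] [ 0.02813152  0.01070175 -0.0075301 ] [-6.93951517e-01  4.09299281e-02  2.00761478e+00 -3.07863337e-06
  1.09220576e+00 -2.40800710e+00]
```

```bash
python3 -m crank '[[[255,0,0,-2.5,0,0,0],[255,-1.2,1.6,0,0,0,0],[255,-2.4,3.2,0,0,0,0],[255,-2.4,3.2,0,0,0,0],[255,-2.4,3.2,0,0,0,0],[255,-2.4,3.2,0,0,0,0],[255,-2.4,3.2,0,0,0,0],[255,-2.4,3.2,0,0,0,0]]]'
python3 -m crank '[[[255,-2.4,3.0,0,0,0,0],[255,-1.6,1.9,0,0,0,0],[255,-0.73,0.87,0,0,0,0],[255,0,0,0,0,0,0.139],[255,0,0,0,0,0,0.139],[255,0,0,0,0,0,0.139],[255,0,0,0,0,0,0.14],[255,0,0,0,0,0,0]]]'
python3 - <<'E'
from h import *
import pickle
m=optics.camera_model("wrist"); im=optics.read_camera("wrist"); s=bot.state();print(s["position"],s["ee_rot"],np.degrees(2*np.arctan2(s["ee_rot"][1],s["ee_rot"][2])),s['wrist_force'],s['ft_torque'])
cv2.imwrite("pics/w4.png",im); sd=optics.read_camera("side"); cv2.imwrite("pics/s4.png",sd)
print(proj("side",[.5935,-.0355,.2]))
cv2.imwrite("pics/c4.png",np.hstack([im[60:400,120:520],cv2.resize(sd[100:270,270:470],(400,340))]))
E
```

```text
t: 9.0
position: [0.5553, -0.098, 0.3091]
ee_rot: [0.001, -0.072, 0.997, -0.0]
wrist_force: [1.0, -0.7, -2.3]
gripper_width: 0.0199
gripper_force: 40.0
t: 9.8
position: [0.5932, -0.0363, 0.3084]
ee_rot: [0.0, 0.207, 0.978, -0.0]
wrist_force: [0.7, -0.1, -1.9]
gripper_width: 0.0199
gripper_force: 40.0
[ 0.59328403 -0.0362219   0.30833673] [ 1.46881146e-04  2.04202118e-01  9.78928737e-01 -2.90576342e-05] 23.5655918228849 [ 0.98627467 -0.40469068 -2.84258386] [-0.00158776 -0.00019554 -0.03239818]
[363.20515836 182.12557782]
```

View pics/c4.png

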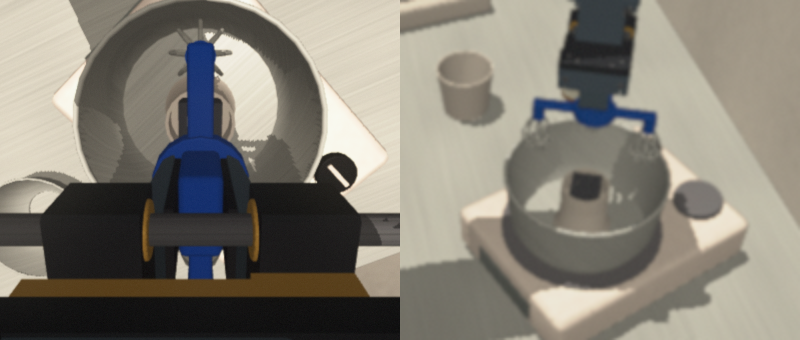

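```bash
python3 -m crank '[[[255,0,0.06,1,0,0,0],[255,0,0,2,0,0,0],[255,0,0,2,0,0,0],[255,0,0,2,0,0,0],[255,0,0,1.2,0,0,0],[255,0,0,0.6,0,0,0],[255,0,0,0.3,0,0,0],[255,0,0,0,0,0,0]]]'
python3 -m crank '[[[255,0,0,0.2,0,0,0],[255,0,0,0.2,0,0,0],[255,0,0,0.1,0,0,0],[255,0,0,0,0,0,0],[255,0,0,0,0,0,0]]]'
python3 -c "
from h import *
s=bot.state();print(s['position'],s['ee_rot'],s['wrist_force'],s['ft_torque'])"
```

```text
t: 10.7
position: [0.5941, -0.0352, 0.217]
ee_rot: [0.0, 0.205, 0.979, -0.0]
wrist_force: [-0.2, 0.4, -2.4]
gripper_width: 0.0195
gripper_force: 40.0
t: 11.2
position: [0.5939, -0.0352, 0.2118]
ee_rot: [0.0, 0.205, 0.979, 0.0]
wrist_force: [-0.2, 0.1, -2.9]
gripper_width: 0.0196
gripper_force: 40.0
[ 0.59390357 -0.03518025  0.21184239] [7.34522510e-05 2.05410980e-01 9.78675801e-01 1.57410954e-05] [-0.24069104  0.08447783 -2.89520468] [ 0.00783308  0.06030264 -0.03777816]
```

```bash
python3 -m crank '[[[255,0,0,0.1,0,0,0],[255,0,0,0.1,0,0,0],[255,0,0,0.1,0,0,0],[255,0,0,0,0,0,0]]]'
python3 -m crank '[[[255,0,0,0.1,0,0,0],[255,0,0,0.1,0,0,0],[255,0,0,0.1,0,0,0],[255,0,0,0,0,0,0]]]'
python3 -c "
from h import *
s=bot.state();print(s['position'],s['ee_rot'],s['wrist_force'],s['ft_torque'])"
```

```text
t: 11.6
position: [0.5938, -0.0352, 0.2086]
ee_rot: [-0.0, 0.205, 0.979, -0.0]
wrist_force: [-0.4, -0.5, -2.8]
gripper_width: 0.0194
gripper_force: 40.0
t: 12.0
position: [0.5938, -0.0352, 0.2057]
ee_rot: [-0.0, 0.205, 0.979, -0.0]
wrist_force: [-0.4, -0.5, -2.5]
gripper_width: 0.0199
gripper_force: 40.0
[ 0.59383357 -0.03522975  0.20566246] [-2.18477435e-05  2.05374365e-01  9.78683485e-01 -7.18596501e-05] [-0.36831532 -0.47764335 -2.48949455] [-0.164813    0.08407522 -0.01578442]
```

```bash
python3 -m crank '[[[255,0,0,0.1,0,0,0],[255,0,0,0.1,0,0,0],[255,0,0,0,0,0,0]]]'
python3 -m crank '[[[255,0,0,0.1,0,0,0],[255,0,0,0.1,0,0,0],[255,0,0,0,0,0,0]]]'
python3 -c "
from h import *
s=bot.state();print(s['position'],s['ee_rot'],s['wrist_force'],s['ft_torque'])"
```

```text
t: 12.3
position: [0.5941, -0.0353, 0.2049]
ee_rot: [0.0, 0.205, 0.979, -0.0]
wrist_force: [-7.2, -1.1, 13.4]
gripper_width: 0.02
gripper_force: 40.0
t: 12.6
position: [0.5935, -0.0357, 0.2019]
ee_rot: [-0.0, 0.205, 0.979, -0.001]
wrist_force: [-2.8, -5.1, 1.5]
gripper_width: 0.0201
gripper_force: 40.0
[ 0.59353765 -0.03574162  0.20190461] [-1.95387909e-04  2.05254625e-01  9.78708390e-01 -6.23001731e-04] [-2.7613657  -5.08369039  1.52412592] [-1.28507344  0.72257691 -0.0211282 ]
```

```bash
python3 -m crank '[[[255,0.01,-0.04,0,0,0,0],[255,0,0,0.1,0,0,0],[255,0,0,0.1,0,0,0],[255,0,0,0,0,0,0]]]'
python3 -c "
from h import *
s=bot.state();print(s['position'],s['wrist_force'],s['ft_torque'])"
```

```text
t: 13.0
position: [0.5935, -0.0358, 0.1996]
ee_rot: [-0.0, 0.205, 0.979, -0.0]
wrist_force: [-1.0, -5.1, -1.0]
gripper_width: 0.0198
gripper_force: 40.0
[ 0.59347148 -0.03583753  0.19955954] [-1.01804758 -5.05647327 -0.95885547] [-1.16032527  0.40342089 -0.04485799]
```

It's sliding in (10 mm deep, about 1.5 N axial). Easing sideways with the contact force and continuing.

```bash
python3 -m crank '[[[255,-0.02,-0.05,0,0,0,0],[255,0,0,0.15,0,0,0],[255,0,0,0.15,0,0,0],[255,0,0,0.15,0,0,0],[255,0,0,0,0,0,0]]]'
python3 -c "
from h import *
s=bot.state();print(s['position'],s['wrist_force'],s['ft_torque'])"
```

```text
t: 13.5
position: [0.5934, -0.036, 0.1949]
ee_rot: [-0.0, 0.205, 0.979, -0.0]
wrist_force: [-0.9, -1.8, -4.1]
gripper_width: 0.0197
gripper_force: 40.0
[ 0.59344579 -0.03600384  0.19485508] [-0.85228703 -1.80123888 -4.06537639] [-0.38795052  0.19236956 -0.0405002 ]
```

```bash
python3 -m crank '[[[255,0,-0.02,0.15,0,0,0],[255,0,0,0.15,0,0,0],[255,0,0,0.15,0,0,0],[255,0,0,0.15,0,0,0],[255,0,0,0.1,0,0,0],[255,0,0,0,0,0,0]]]'
python3 -m crank '[[[255,0,0,0.05,0,0,0],[255,0,0,0.05,0,0,0],[255,0,0,0,0,0,0]]]'
```

```text
t: 14.1
position: [0.5934, -0.0361, 0.188]
ee_rot: [-0.0, 0.205, 0.979, 0.0]
wrist_force: [-1.2, 0.8, -2.6]
gripper_width: 0.0199
gripper_force: 40.0
t: 14.4
position: [0.5934, -0.0362, 0.1872]
ee_rot: [-0.0, 0.205, 0.979, 0.0]
wrist_force: [-2.2, 1.2, -0.8]
gripper_width: 0.0201
gripper_force: 40.0
```

```bash
python3 -m crank '[[[255,0,0,0.05,0,0,0],[255,0,0,0.05,0,0,0],[255,0,0,0,0,0,0]]]'
python3 -m crank '[[[255,0,0,0.05,0,0,0],[255,0,0,0,0,0,0]]]'
```

```text
t: 14.7
position: [0.5934, -0.0362, 0.1862]
ee_rot: [-0.0, 0.205, 0.979, 0.0]
wrist_force: [-3.0, 1.3, -1.8]
gripper_width: 0.0199
gripper_force: 40.0
t: 14.9
position: [0.5934, -0.0362, 0.1857]
ee_rot: [-0.0, 0.205, 0.979, -0.0]
wrist_force: [-3.5, 1.2, -1.1]
gripper_width: 0.0195
gripper_force: 40.0
```

```bash
python3 -m crank '[[[255,0.03,0,0.03,0,0,0],[255,0,0,0.03,0,0,0],[255,0,0,0,0,0,0]]]'
python3 -m crank '[[[255,0,0,0.04,0,0,0],[255,0,0,0,0,0,0]]]'
```

```text
t: 15.2
position: [0.5934, -0.0362, 0.1856]
ee_rot: [0.0, 0.205, 0.979, -0.0]
wrist_force: [-5.4, 1.3, 5.3]
gripper_width: 0.0197
gripper_force: 40.0
t: 15.4
position: [0.5934, -0.0362, 0.1855]
ee_rot: [0.0, 0.205, 0.979, -0.0]
wrist_force: [-7.0, 0.7, 10.5]
gripper_width: 0.0198
gripper_force: 40.0
```

The cap is seated: the arm stops at 0.1855 m as predicted, with about 12 N pressing. Now releasing.

```bash
python3 -m crank '[[[255,0,0,-0.05,0,0,0],[255,0,0,0,0,0,0],[0,0,0,0,0,0,0],[0,0,0,0,0,0,0],[0,0,0,0,0,0,0],[0,0,0,0,0,0,0],[0,0,0,0,0,0,0],[0,0,0,0,0,0,0]]]'
python3 -m crank '[[[0,0,0,0,0,0,0],[0,0,0,0,0,0,0],[0,0,0,0,0,0,0],[0,0,0,0,0,0,0],[0,0,0,0,0,0,0]]]'
python3 -m crank '[[[0,0,0,-1,0,0,0],[0,0,0,-2,0,0,0],[0,0,0,-3,0,0,0],[0,0,0,-3,0,0,0],[0,0,0,-3,0,0,0],[0,0,0,-3,0,0,0],[0,0,0,-1,0,0,0],[0,0,0,0,0,0,0]]]'
python3 - <<'E'
from h import *
im=optics.read_camera("wrist"); sd=optics.read_camera("side"); 
cv2.imwrite("pics/c5.png",np.hstack([im[60:400,120:520],cv2.resize(sd[130:260,280:433],(400,340),interpolation=cv2.INTER_CUBIC)]))
print(bot.state()["t"])
E
```

```text
t: 16.2
position: [0.5932, -0.0361, 0.1852]
ee_rot: [0.0, 0.205, 0.979, 0.0]
wrist_force: [0.0, 0.3, 0.1]
gripper_width: 0.0645
gripper_force: 0.0
t: 16.7
position: [0.5932, -0.0361, 0.1852]
ee_rot: [-0.0, 0.205, 0.979, -0.0]
wrist_force: [-0.4, -1.0, -0.6]
gripper_width: 0.0914
gripper_force: 0.0
t: 17.5
position: [0.5938, -0.0362, 0.3469]
ee_rot: [0.001, 0.205, 0.979, 0.0]
wrist_force: [-0.3, 0.0, -0.1]
gripper_width: 0.0913
gripper_force: 0.0
17.6
```

View pics/c5.png

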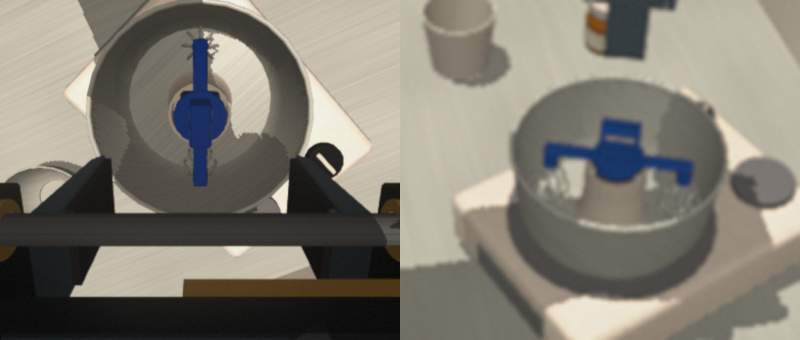

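The whisk sits upright with its cap flat on the column (cap at crop (200,115) left and (620,158) right), its whisks hang in the bowl, and the gripper is clear.

```bash
python3 -c "
from plant import bot
print(bot.finish_job())"
```

```text
the job is handed in; nothing more can be done
None
```

The whisk is plugged fully home in the drive socket and released, and the job is handed in at about 17.6 s; I read the socket's angle from the wrist camera and lined the whisk up beforehand, so no feel-and-turn search was needed and the tail slid in with low force.

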